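# Refit the filter panels and cover of a bench air-filter unit

### The arm

A 6-joint arm with a two-finger parallel gripper is mounted at the origin on the work surface. World frame = base frame: x ahead of the robot, y to its left, z up, the work surface at z = 0. Lengths are in mm, angles in rad, forces in N, time in s.
With the tool pointing down it reaches from about 275 to 1000 mm from the base axis. Payload 8.4 kg.
Tool frame: the origin (TCP) lies midway between the tips of the shut fingers; the grasp point (between the pads) lies 19 mm behind it; z points along the fingers, y is the direction in which the jaws open and shut (so a half turn about z gives the same grasp; the last joint's range is limited). The gripper opens to 85 mm and grips with 20 to 120 N. Pads are 22 mm wide; open, the fingers measure 114 mm over their backs; the gripper's body (76 mm by 85 mm) begins 54 mm behind the grasp point. The pads swing forward as they close: fully open they stand 13 mm farther back than shut.
Start: joints at [-1.109, 0.353, 1.633, -0, 1.155, -0.002], TCP at [279.593, -558.977, 231.281] pointing down, gripper open.
Joint ranges: [-2.63, 2.63], [-0.92, 2.1], [0.06, 2.66], [-1.3, 4.44], [0, 2.69], [-3.02, 3.02]. Speed limits (rad/s): [2.22, 2.22, 2.79, 3.14, 3.14, 3.14].

### API

Orientations are given as a unit quaternion [x, y, z, w].
In Python, from cell import robot, grab_frame, job gives the robot as it stands. The module is installed in compiled form; this text tells all that it offers.
- The arm moves only by the tool arm_command, never from a script. Its argument "commands" is a list of rows, each a list of 5 numbers: the closure, from 0 (fully open) to 1 (shut), then the shift along the tool's x, y, z normalised to -1 to 1, where 1 is 1000 mm, then the turn about the tool's z normalised to -1 to 1, where 1 is 45 degrees. In form: [[jaw, tx, ty, tz, spin], ...]. A call has 1 to 10 rows; each row is the pose to reach, as a shift and turn from the pose commanded when the call began, along the tool's axes at that moment; what a row does not reach only later rows make up. A row lasts 1/10 s, in which the tool goes at most 50 mm and 8.59 degrees, less where a joint would pass 70% of its speed; a pose out of reach is approached as far as the arm can. A call with a number of a shift or a turn outside -1 to 1 is refused whole. A call with a gripper value outside its range is refused whole. The fingers move at their own pace and stop on an object; "grip_force" is the grip in N (left out, the last holds). Time passes only in rows, so rows that repeat a pose let the fingers close. It gives the time, the measured TCP pose, the force and the opening at its end, in the units of the state.
- robot.sense(): the state, without advancing time (a new reading comes with each control period).
- grab_frame(name): name is "side" or "top"; returns a dict with "color" (384x512x3 uint8, blue, green, red), "fx", "fy", "cx", "cy" (pixels), "world_to_cam" (4x4, takes a point from world to camera coordinates). Camera axes: x right, y down, z forward; pixel columns grow to the right and rows downward; lengths in mm; the calibration is good to about 2 mm. A picture is of the moment at which its call begins. There is no depth.
- job.close_job(): hands the job in, once; it reports no verdict.
The state is a dict: "time_s": time; "qpos": joint angles; "qvel": joint speeds; "joint_torque": joint torques, N m; "tcp_pos": TCP position; "ee_rot": TCP orientation; "contact_force": force on the tool from outside, world axes, zero at the start; "wrist_torque": the same for the moment, N m; "grip_width": finger opening in mm.
Only numpy, scipy, OpenCV 4.12 (cv2) and the standard library are available. Lean on these libraries where they do the work, as an engineer would, in place of code of your own. Each camera call takes 0.05 s, during which the arm holds its last target. There are 200 camera calls.

### The job

Put the open air-filter unit back together. Push both filter panels straight down into their spring-clip slots until they are fully home on the bottom, the long panel in the long slot beside the lip and the short panel in the short slot beside the cover clip; then hook the cover's thin edge under the lip, lower the other edge and press it until it snaps down flat under the cover clip. Leave the bottle, the jar and the two tip boxes where they are.

Things in the scene. Friction and masses are not known exactly. Their poses are not given: they have to be found in the camera images.
- unit: White open-topped box of the air-filter unit, fixed, 180 (x) x 160 (y) mm; its yaw varies. Origin: centre of its underside, z up. Inside it is open 153 mm in x (-76.5 to +76.5) and 140 mm in y. Side walls (+-y) rise to 106 mm, the -x wall (nearer the robot) with the lip to 113 mm, the +x wall to 104 mm. Two slots across the inside, parallel to y, take the filters.
- lip (a point): Middle of the lower free edge of the lip (unit x = -64.5, z = 108 mm; axes as unit). The 5 mm thick lip reaches 12 mm inwards from the -x wall over the full width, its underside 8 mm above the 12 mm deep seat ledge.
- cover_clip (a point): Tip of the cover clip's nose (unit x = +71.5, z = 108 mm). The steel spring catch, 50 mm wide, stands on the +x wall up to z = 124 mm. Its nose juts 5 mm inwards of the wall and slopes back going up, 25 degrees from vertical. Pressing the cover's edge down on the slope (about 4 to 10 N there) pushes it outwards (+x); it springs back over the cover's top.
- slot_long (a point): Bottom centre of the long slot (unit x = -28, z = 10 mm; axes as unit): goal of filter_long's origin. 130 mm between end posts (36 mm tall). Fixed cheek 4 mm to -x, flared at the top, 41 mm tall; steel spring jaw 1 mm to +x, with a sloped lead-in 28 to 44 mm up opening to 8 mm. The panel pushes the jaw back 3 mm; going down takes about 8 to 14 N and friction holds it where left.
- slot_short (a point): Bottom centre of the short slot (unit x = +28, z = 10 mm; axes as unit): goal of filter_short's origin. Same cheek, jaw and lead-ins as the long slot, but 98 mm between its end posts.
- seat (a point): Where the cover's origin belongs when fitted (unit x = 0, y = 0, z = 100 mm; axes as unit). The cover then rests on the ledges below the lip and along the +x wall (8 mm deep).
- filter_long: Long filter panel, white frame with grey pleats: 8 (x) x 124 (y) x 60 (z) mm, with a grip tab 12 (x) x 44 (y) x 24 (z) mm on the middle of its top edge, so 84 mm tall; 0.11 to 0.21 kg. Origin: centre of its underside, z up. Starts upright in the stand. The same either way round.
- filter_short: Short filter panel, as the long one but only 92 mm long (y); same height, thickness and grip tab.
- cover: White vented cover plate, flat on the bench at the start: 150 (x) x 135 (y) x 6 mm; the last 14 mm at its -x edge is a tongue 4 mm thick, underside flush. Upright grip rib 12 (x) x 44 (y) mm, 30 mm high above the plate, at x = +25 mm. Origin: centre of the underside, z up. Fitted, its axes agree with the unit's: tongue under the lip, +x edge under the clip. 0.18 to 0.33 kg.
- stand: Grey plastic stand fixed to the bench, 115 (x) x 140 (y) mm, its yaw varies; origin: centre of its underside. The two filters stand loosely in it, in either order, at x = -28 and x = +28 mm, their undersides 8 mm above the bench, between rails 30 mm tall above the bench and 85 mm long.
- bottle: Bystander: glass bottle, 56 mm diameter, 120 mm tall; origin: centre of its underside.
- jar: Bystander: white jar, 60 mm diameter, 75 mm tall; origin: centre of its underside.
- tipbox_a: Bystander: purple tip box with pale lid, 82 x 120 mm, 64 mm tall; origin: centre of its underside.
- tipbox_b: Bystander: purple tip box like the other.
Not all that is in view belongs to the job. What is shaped like the filter_long but green or purple is not meant.

How it is judged (in metres and radians):
On the way:
1. both filter panels are fully home in their own slots (x of filter_long in the frame of slot_long between -0.0035 and 0.0035 m and y of filter_long in the frame of slot_long between -0.006 and 0.006 m and z of filter_long in the frame of slot_long between -0.003 and 0.003 m and angle between the z axis of each of filter_long, filter_short and the z axis of unit, either way round below 0.052 rad and angle between the y axis of each of filter_long, filter_short and the y axis of unit, either way round below 0.06 rad and x of filter_short in the frame of slot_short between -0.0035 and 0.0035 m and y of filter_short in the frame of slot_short between -0.006 and 0.006 m and z of filter_short in the frame of slot_short between -0.003 and 0.003 m), for 0.2 s.
At the end, for the whole second after the job is handed in: Both filters stand in their own slots: underside within 3 mm of the bottom, 3.5 mm across, 6 mm along, upright within 3 degrees. Cover flat on its seat: within 3 mm in height, 1.4 degrees, 5 mm in x and y, one edge under the lip, the other under the clip. All at rest (all of step 1 and x of cover in the frame of seat between -0.005 and 0.005 m and y of cover in the frame of seat between -0.005 and 0.005 m and z of cover in the frame of seat between -0.003 and 0.003 m and angle between the z axis of cover and the z axis of unit, either way round below 0.025 rad and angle between cover's own z axis and vertical below 0.1 rad and linear speed of each of filter_long, filter_short, cover below 0.02 m/s); the robot touches nothing.
It fails at once if the bottle, the jar or a tip box is moved more than 25 mm (distance of any of bottle, jar, tipbox_a, tipbox_b from where it was at the start of the episode above 0.025 m).
It also fails if it takes over 72 s, if anything falls off the work surface, if the arm or the gripper's body presses on something with over 40 N, if the wrist force passes 120 N, or if a joint passes its speed limit or range.

## Working session

There is one attempt and no reset: what is moved stays moved. The work goes in short steps, Python scripts to look and compute and a tool call to move; the robot and the scene stay as the last step left them, time stands still between calls to the robot, and variables do not carry over. Pictures are saved under pics/ and viewed, about 8 in all and at most 12, crops included, and the job is handed in when it is done.

Besides the shell and the picture viewer there is one more tool, called after "Call:" in YAML: its name, and indented under it one key for each argument. arm_command: Moves the arm, as the interface text tells. Scaled input: -1 to 1 covers 1000 mm each way for a shift and 45 degrees each way for a turn. Its arguments: {"type":"object","properties":{"commands":{"type":"array","items":{"type":"array","items":{"type":"number","minimum":-1,"maximum":1}}},"grip_force":{"type":"number"}},"required":["commands"]}

```bash
mkdir -p pics; python3 - <<'E'
from cell import robot, grab_frame
import cv2,pickle,numpy as np
fs={n:grab_frame(n) for n in("top","side")}
pickle.dump(fs,open("f0.pkl","wb"))
for n,f in fs.items():
    cv2.imwrite(f"pics/{n}0.png",cv2.resize(f["color"],(800,600),interpolation=cv2.INTER_CUBIC))
    W=np.linalg.inv(f["world_to_cam"]);print(n,f["fx"],f["fy"],f["cx"],f["cy"],W.round(3).tolist())
print(robot.sense())
E
```

```text
top 387.50691819175876 387.50691819175876 260.49364930322156 191.62932694050522 [[-0.07, -0.976, 0.207, 362.245], [-0.998, 0.069, -0.01, 78.596], [-0.005, -0.207, -0.978, 1145.241], [0.0, 0.0, 0.0, 1.0]]
side 361.5274652795992 361.5274652795992 254.9827201267354 192.27561708401956 [[-0.898, -0.259, 0.354, 223.158], [-0.439, 0.528, -0.727, 798.778], [0.002, -0.809, -0.588, 665.943], [0.0, 0.0, 0.0, 1.0]]
{'time_s': 0.1, 'qpos': array([-1.10941071e+00,  3.53596613e-01,  1.63404973e+00,  5.68024353e-06,
        1.15517657e+00, -2.41746822e-03]), 'qvel': array([ 0.00049944,  0.00030321, -0.00194768,  0.001403  , -0.00052269,
        0.00112671]), 'joint_torque': array([-7.83961259e-04, -6.06360698e+01, -3.42818713e+01,  5.69258066e-05,
        4.05295970e-03, -4.81832421e-05]), 'tcp_pos': array([ 279.40268094, -558.60641397,  230.62996864]), 'ee_rot': array([ 9.73231206e-01,  2.29827415e-01, -1.37396594e-04, -5.99591709e-04]), 'contact_force': array([ 0.82100267, -0.17728332, -0.5698196 ]), 'wrist_torque': array([ 0.03725278,  0.01312193, -0.03104514]), 'grip_width': 85.21142439593424}
```

View pics/top0.png

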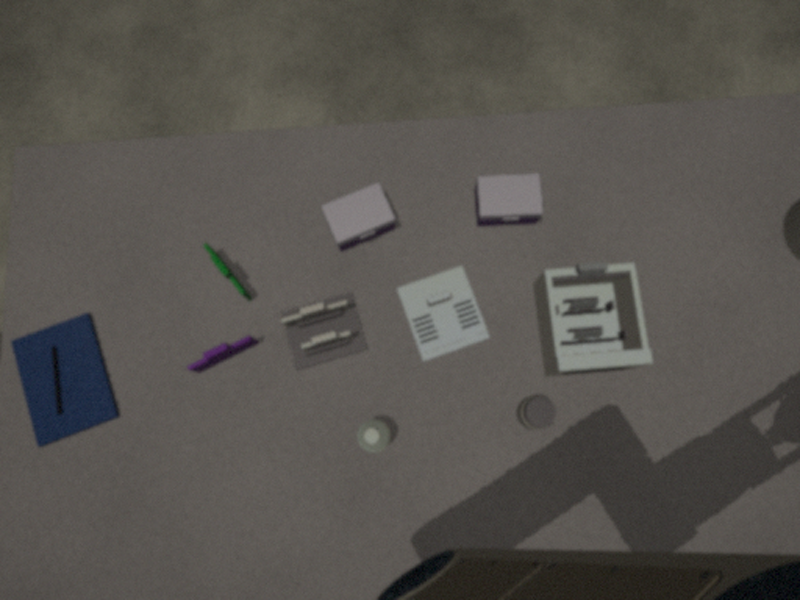

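View pics/side0.png

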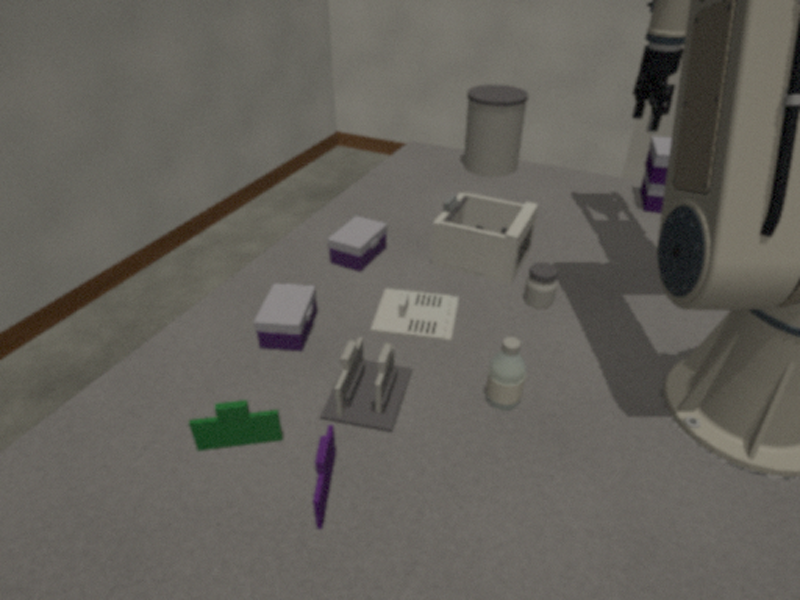

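The top view shows the unit at the right: its lip is at about (607,360) and its clip at (590,268). The cover is in the middle at (443,313), with its rib at (438,298), so its +x points away from the robot. The stand is at (325,330), with the long panel at (316,311) and the short one at (329,339). The side view agrees. I'll fit poses with projected edges in both views.

```bash
cat > h.py <<'E'
import numpy as np,cv2
from scipy.optimize import minimize
from scipy.ndimage import map_coordinates
def proj(f,P):
    P=np.asarray(P,float);c=P@f["world_to_cam"][:3,:3].T+f["world_to_cam"][:3,3]
    return np.stack([f["fx"]*c[:,0]/c[:,2]+f["cx"],f["fy"]*c[:,1]/c[:,2]+f["cy"]],1)
def ray(f,u,v,z):
    W=np.linalg.inv(f["world_to_cam"]);d=W[:3,:3]@[(u-f["cx"])/f["fx"],(v-f["cy"])/f["fy"],1]
    o=W[:3,3];return o+d*(z-o[2])/d[2]
def grad(f,s=1.0):
    g=cv2.GaussianBlur(f["color"].astype(np.float32),(0,0),s)
    gx=cv2.Sobel(g,cv2.CV_32F,1,0);gy=cv2.Sobel(g,cv2.CV_32F,0,1)
    return np.sqrt(gx**2+gy**2).max(2)
def rect(x0,x1,y0,y1,z):return [((x0,y0,z),(x1,y0,z)),((x1,y0,z),(x1,y1,z)),((x1,y1,z),(x0,y1,z)),((x0,y1,z),(x0,y0,z))]
UNIT=[((-90,s*80,109),(90,s*80,105)) for s in(1,-1)]and[]
for s in(1,-1):
    UNIT+=[((-88,s*80,106),(88,s*80,106)),((-60,s*70,106),(74,s*70,106))]
UNIT+=[((-90,-80,113),(-90,80,113)),((-64.5,-68,113),(-64.5,68,113)),((90,-78,104),(90,-28,104)),((90,28,104),(90,78,104)),((76.5,-68,104),(76.5,-28,104)),((76.5,28,104),(76.5,68,104))]
COVER=[((75,-67.5,6),(75,67.5,6)),((-75,-67.5,4),(-75,67.5,4)),((-61,-67.5,6),(75,-67.5,6)),((-61,67.5,6),(75,67.5,6))]+rect(19,31,-22,22,36)
def FILT(L,z=8):
    return rect(-6,6,-22,22,z+84)+[((s*4,t*22,z+60),(s*4,t*L/2,z+60)) for s in(1,-1) for t in(1,-1)]+[((-4,t*L/2,z+60),(4,t*L/2,z+60)) for t in(1,-1)]
STAND=rect(-57.5,57.5,-70,70,5)
def T(p,P):
    c,s=np.cos(p[2]),np.sin(p[2]);P=np.asarray(P,float)
    return np.stack([p[0]+c*P[...,0]-s*P[...,1],p[1]+s*P[...,0]+c*P[...,1],P[...,2]],-1)
def samp(E,n=30):
    t=np.linspace(0,1,n)[:,None];out=[]
    for a,b in E:
        a,b=map(np.array,(a,b));k=max(4,int(np.linalg.norm(b-a)/3));t=np.linspace(0,1,k)[:,None];out.append(a+(b-a)*t)
    return np.vstack(out)
def score(p,S,fs,G):
    tot=0
    for f,g in zip(fs,G):
        q=proj(f,T(p,S));tot+=map_coordinates(g,[q[:,1],q[:,0]],order=1).mean()/len(fs)
    return -tot
def fit(p0,E,fs,R=12,A=.1):
    S=samp(E);rng=np.random.default_rng(0);p=np.array(p0,float)
    G=[grad(f,1.6) for f in fs]
    c=[p+rng.uniform(-1,1,3)*[R,R,A] for _ in range(1500)]+[p]
    p=min(c,key=lambda q:score(q,S,fs,G))
    for s in(1.6,.9):
        G=[grad(f,s) for f in fs]
        r=minimize(lambda d:score(p+np.array(d)*[1,1,.01],S,fs,G),[0,0,0],method="Nelder-Mead",options=dict(initial_simplex=[[0,0,0],[2,0,0],[0,2,0],[0,0,2]]))
        p=p+r.x*[1,1,.01]
    return p,-r.fun
E
cat > a.py <<'E'
from h import *;import pickle
F=pickle.load(open("f0.pkl","rb"));t,s=F["top"],F["side"]
def g(a,b,z):
    A,B=ray(t,a[0]*.64,a[1]*.64,z),ray(t,b[0]*.64,b[1]*.64,z);d=B-A
    return (A+B)/2,np.arctan2(d[1],d[0])
def gx(a,b,z):m,w=g(a,b,z);return [m[0],m[1],w]
def gy(a,b,z):m,w=g(a,b,z);return [m[0],m[1],w-np.pi/2]
I=dict(unit=(gx((607,360),(590,268),106),UNIT),cover=(gx((456,349),(430,278),6),COVER),fl=(gy((352,302),(282,320),70),FILT(124)),fs=(gy((356,332),(302,346),70),FILT(92)),stand=(gx((331,359),(317,298),5),STAND))
P={}
for k,(p,E) in I.items():
    print(k,"guess",np.round(p,2))
    for n,fs in(("top",[t]),("side",[s]),("both",[t,s])):
        q,v=fit(p,E,fs);print("  ",n,q.round(3),round(v,1))
    P[k]=q
pickle.dump(P,open("P.pkl","wb"))
tiles=[]
for f,(u0,v0,w,h) in((t,(170,160,260,90)),(s,(195,115,160,160))):
    k=800/w if f is t else 600/w
    im=cv2.resize(f["color"],None,fx=k,fy=k,interpolation=cv2.INTER_CUBIC);im=cv2.convertScaleAbs(im,alpha=1.4)
    for n,(p,E) in I.items():
        for a,b in E:
            q=proj(f,T(P[n],[a,b]))+.5;q=(q*k).astype(int);cv2.line(im,tuple(map(int,q[0])),tuple(map(int,q[1])),(0,0,255),1)
    cv2.imwrite("pics/ov_%s.png"%("top" if f is t else "side"),im[int(v0*k):int((v0+h)*k),int(u0*k):int((u0+w)*k)])
E
python3 a.py
```

```text
unit guess [ 5.3413e+02 -2.6308e+02  5.0000e-02]
   top [ 5.30765e+02 -2.59241e+02  1.60000e-02] 119.5
   side [ 5.31100e+02 -2.72691e+02  1.30000e-02] 86.8
   both [ 5.30799e+02 -2.59320e+02  1.50000e-02] 99.5
cover guess [5.7202e+02 4.5000e-01 2.6000e-01]
   top [5.7457e+02 1.5550e+00 2.7400e-01] 94.3
   side [5.74837e+02 5.80000e-01 2.63000e-01] 88.7
   both [5.74642e+02 1.27700e+00 2.70000e-01] 91.3
fl guess [5.8010e+02 2.3139e+02 1.9000e-01]
   top [5.81547e+02 2.38489e+02 2.19000e-01] 109.0
   side [5.82013e+02 2.38949e+02 2.32000e-01] 87.4
   both [5.81603e+02 2.38738e+02 2.20000e-01] 97.8
fs guess [5.2751e+02 2.1199e+02 1.9000e-01]
   top [5.28648e+02 2.19422e+02 2.12000e-01] 114.7
   side [5.28768e+02 2.20245e+02 2.26000e-01] 88.4
   both [5.28632e+02 2.19561e+02 2.14000e-01] 101.3
stand guess [5.5896e+02 2.2893e+02 1.8000e-01]
   top [5.50890e+02 2.27169e+02 1.54000e-01] 42.2
   side [5.53553e+02 2.33172e+02 2.14000e-01] 60.9
   both [5.53404e+02 2.31664e+02 2.10000e-01] 47.8
```

View pics/ov_top.png

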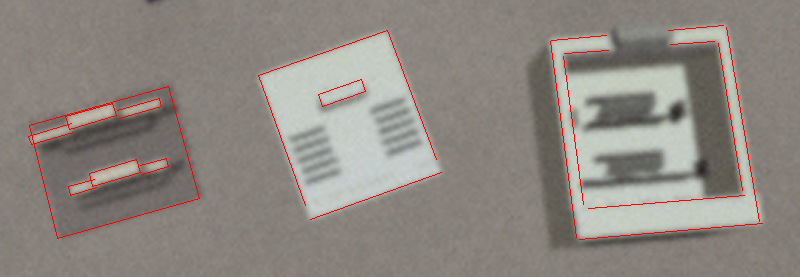

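View pics/ov_side.png

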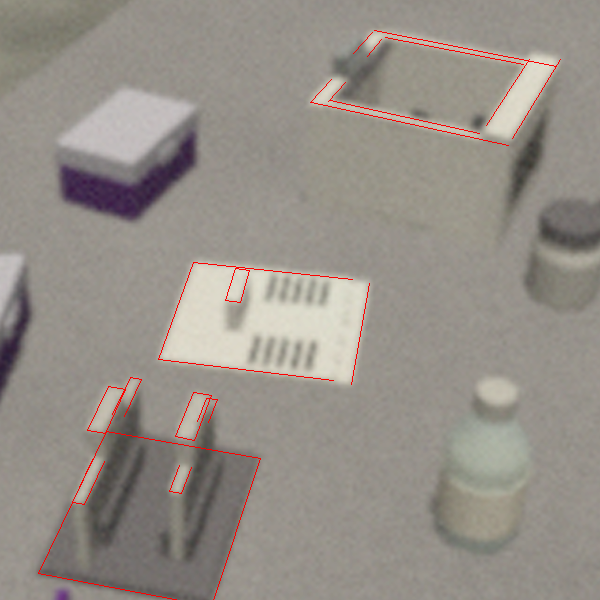

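The overlay lines up: unit (530.8, -259.3, yaw 0.015), cover (574.6, 1.3, 0.27), long panel (581.6, 238.7, 0.22), short panel (528.6, 219.6, 0.214). The panels' spacing in the stand comes out at 55.8 mm against the 56 given. Next I'll compute the first moves.

```bash
cat > m.py <<'E'
import sys,numpy as np
from cell import robot
def psi(q):return 2*np.arctan2(q[1],q[0])
def st():
    s=robot.sense();print("t",round(s["time_s"],2),"tcp",s["tcp_pos"].round(1),"psi",round(psi(s["ee_rot"]),4),"F",s["contact_force"].round(1),"w",round(s["grip_width"],1),"q",s["qpos"].round(2));return s
def go(x,y,z,ps,s=None):
    s=s or st();p=s["tcp_pos"];a=psi(s["ee_rot"]);d=np.array([x,y,z])-p
    print("tx %.4f ty %.4f tz %.4f spin %.4f"%((d[0]*np.cos(a)+d[1]*np.sin(a))/1e3,(d[0]*np.sin(a)-d[1]*np.cos(a))/1e3,-d[2]/1e3,-((ps-a+np.pi)%(2*np.pi)-np.pi)/(np.pi/4)))
if __name__=="__main__":
    a=[float(v) for v in sys.argv[1:]]
    go(*a) if a else st()
E
python3 m.py 430 -160 230 1.13
```

```text
t 0.1 tcp [ 279.4 -558.6  230.6] psi 0.4638 F [ 0.8 -0.2 -0.6] w 85.2 q [-1.11  0.35  1.63  0.    1.16 -0.  ]
tx 0.3130 ty -0.2891 tz 0.0006 spin -0.8482
```

```bash
python3 - <<'E'
from h import *;import pickle
F=pickle.load(open("f0.pkl","rb"))
p=pickle.load(open("P.pkl","rb"))["unit"]
for n in("top","side"):print(n,fit(p,UNIT,[F[n]],R=5,A=.03))
E
```

```text
top (array([ 5.30764941e+02, -2.59241202e+02,  1.58145026e-02]), np.float64(119.52626037597656))
side (array([ 5.31102445e+02, -2.72697754e+02,  1.29748273e-02]), np.float64(86.77449798583984))
```

Call:
arm_command:
  commands:
    - [0.55,0.04,-0.036,0,-0.1]
    - [0.55,0.075,-0.07,0,-0.2]
    - [0.55,0.11,-0.1,0,-0.3]
    - [0.55,0.145,-0.135,0,-0.4]
    - [0.55,0.18,-0.165,0,-0.5]
    - [0.55,0.215,-0.2,0,-0.6]
    - [0.55,0.25,-0.23,0,-0.7]
    - [0.55,0.285,-0.26,0,-0.8]
    - [0.55,0.313,-0.289,0,-0.85]
    - [0.55,0.313,-0.289,0,-0.85]
  grip_force: 60

```text
time_s: 1.1
tcp_pos: [431.0, -156.7, 231.1]
ee_rot: [0.843, 0.538, 0.0, -0.001]
contact_force: [-0.5, 0.1, -1.0]
grip_width: 38.6
```

```bash
python3 m.py 581.6 238.7 200 1.791
```

```text
t 1.1 tcp [ 431.  -156.7  231.1] psi 1.1366 F [-0.5  0.1 -1. ] w 38.6 q [-0.35  0.09  1.97  0.    1.08  0.08]
tx 0.4220 ty -0.0297 tz 0.0311 spin -0.8332
```

Call:
arm_command:
  commands:
    - [0.55,0.047,-0.003,0,-0.1]
    - [0.55,0.095,-0.007,0,-0.2]
    - [0.55,0.142,-0.01,0,-0.3]
    - [0.55,0.19,-0.013,0,-0.4]
    - [0.55,0.237,-0.017,0.005,-0.5]
    - [0.55,0.285,-0.02,0.01,-0.6]
    - [0.55,0.332,-0.023,0.015,-0.7]
    - [0.55,0.38,-0.027,0.02,-0.8]
    - [0.55,0.422,-0.0297,0.031,-0.833]
    - [0.55,0.422,-0.0297,0.031,-0.833]

```text
time_s: 2.1
tcp_pos: [583.9, 237.5, 198.3]
ee_rot: [0.626, 0.78, -0.0, -0.001]
contact_force: [-0.3, 0.3, 0.3]
grip_width: 38.6
```

```bash
python3 m.py 581.6 238.7 66 1.791
python3 - <<'E'
from h import *;import pickle
from cell import grab_frame
F={n:grab_frame(n) for n in("top","side")};pickle.dump(F,open("f1.pkl","wb"))
P=pickle.load(open("P.pkl","rb"))
out=[]
for n,(u,v,w,h) in(("side",(260,115,95,75)),("top",(150,150,95,75))):
    f=F[n];k=8
    im=cv2.convertScaleAbs(cv2.resize(f["color"][v:v+h,u:u+w],None,fx=k,fy=k,interpolation=cv2.INTER_CUBIC),alpha=1.4)
    if n=="side":
      for a,b in UNIT:
        q=((proj(f,T(P["unit"],[a,b]))+.5-[u,v])*k).astype(int);cv2.line(im,tuple(map(int,q[0])),tuple(map(int,q[1])),(0,0,255),1)
    out.append(cv2.resize(im,(400,316)))
cv2.imwrite("pics/c1.png",np.hstack(out))
E
```

```text
t 2.1 tcp [583.9 237.5 198.3] psi 1.7889 F [-0.3  0.3  0.3] w 38.6 q [0.38 0.39 1.65 0.   1.1  0.17]
tx 0.0016 ty -0.0019 tz 0.1323 spin -0.0027
```

View pics/c1.png

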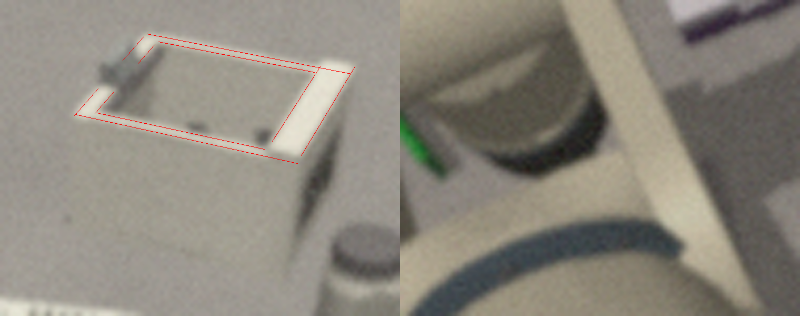

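```bash
python3 - <<'E'
from h import *;import pickle
F=pickle.load(open("f0.pkl","rb"));P=pickle.load(open("P.pkl","rb"))
fs=[F["top"],F["side"]];G=[grad(f,1.0) for f in fs]
for n,E in(("unit",UNIT),("cover",COVER),("fl",FILT(124)),("fs",FILT(92))):
    S=samp(E);p=P[n]
    def sc(d):
        S2=S+[0,0,d[3]];return score(p+np.array(d[:3])*[1,1,.01],S2,fs,G)
    b=min((minimize(sc,[0,a,0,z],method="Nelder-Mead",options=dict(initial_simplex=np.array([0,a,0,z])+np.vstack([np.zeros(4),2*np.eye(4)]))) for a in(-4,0,4) for z in(-4,0,4,8)),key=lambda r:r.fun)
    print(n,p.round(3),"d",b.x.round(2),round(-b.fun,1),"was",round(-sc([0]*4),1))
# lip and base alone, side
f=F["side"];G1=[grad(f,1.0)]
for nm,E in(("liprect",rect(-90,-64.5,-80,80,113)),("base",[((-90,80,0),(90,80,0))]),("corner",[((-90,80,0),(-90,80,106))])):
    S=samp(E)
    print(nm,[(dy,round(-score(P["unit"]+[0,dy,0],S,[f],G1),1)) for dy in range(-20,9,3)])
    print(nm,"z",[(dz,round(-score(P["unit"],S+[0,0,dz],[f],G1),1)) for dz in range(-8,17,3)])
E
```

```text
unit [ 5.30799e+02 -2.59320e+02  1.50000e-02] d [-1.57  2.27  0.09  7.  ] 95.7 was 94.3
cover [5.74642e+02 1.27700e+00 2.70000e-01] d [-0.38  0.48  0.08  1.3 ] 87.4 was 87.1
fl [5.81603e+02 2.38738e+02 2.20000e-01] d [ 0.03 -0.02  0.   -0.14] 92.0 was 92.0
fs [5.28632e+02 2.19561e+02 2.14000e-01] d [ 0.31  0.1  -0.05 -1.61] 96.1 was 95.9
liprect [(-20, np.float32(96.8)), (-17, np.float32(99.7)), (-14, np.float32(102.8)), (-11, np.float32(105.8)), (-8, np.float32(108.2)), (-5, np.float32(109.9)), (-2, np.float32(110.7)), (1, np.float32(110.3)), (4, np.float32(109.2)), (7, np.float32(107.2))]
liprect z [(-8, np.float32(86.6)), (-5, np.float32(97.8)), (-2, np.float32(107.2)), (1, np.float32(111.0)), (4, np.float32(106.9)), (7, np.float32(96.5)), (10, np.float32(82.4)), (13, np.float32(67.7)), (16, np.float32(54.2))]
base [(-20, np.float32(8.3)), (-17, np.float32(7.9)), (-14, np.float32(6.9)), (-11, np.float32(6.2)), (-8, np.float32(6.6)), (-5, np.float32(7.9)), (-2, np.float32(8.8)), (1, np.float32(8.7)), (4, np.float32(7.8)), (7, np.float32(6.5))]
base z [(-8, np.float32(4.7)), (-5, np.float32(6.3)), (-2, np.float32(8.2)), (1, np.float32(8.8)), (4, np.float32(7.5)), (7, np.float32(6.2)), (10, np.float32(7.2)), (13, np.float32(8.3)), (16, np.float32(7.5))]
corner [(-20, np.float32(66.3)), (-17, np.float32(65.1)), (-14, np.float32(63.2)), (-11, np.float32(61.0)), (-8, np.float32(58.3)), (-5, np.float32(55.4)), (-2, np.float32(51.9)), (1, np.float32(48.2)), (4, np.float32(44.1)), (7, np.float32(40.0))]
corner z [(-8, np.float32(45.9)), (-5, np.float32(47.2)), (-2, np.float32(48.4)), (1, np.float32(50.0)), (4, np.float32(52.2)), (7, np.float32(55.0)), (10, np.float32(58.0)), (13, np.float32(60.9)), (16, np.float32(63.4))]
```

The side crop's lip and base edges peak within 1–2 mm of the top-view fit, so unit y ≈ -259.8. The top crop is hidden by the arm. Next: descend onto the long panel.

Call:
arm_command:
  commands:
    - [0.55,-0.0005,-0.0024,0.03,-0.003]
    - [0.55,-0.0005,-0.0024,0.07,-0.003]
    - [0.55,-0.0005,-0.0024,0.105,-0.003]
    - [0.55,-0.0005,-0.0024,0.132,-0.003]
    - [0.55,-0.0005,-0.0024,0.132,-0.003]
    - [1,-0.0005,-0.0024,0.132,-0.003]
    - [1,-0.0005,-0.0024,0.132,-0.003]
    - [1,-0.0005,-0.0024,0.132,-0.003]
    - [1,-0.0005,-0.0024,0.132,-0.003]
    - [1,-0.0005,-0.0024,0.132,-0.003]
  grip_force: 70

```text
time_s: 3.2
tcp_pos: [582.0, 233.1, 70.4]
ee_rot: [0.626, 0.78, 0.001, 0.001]
contact_force: [0.7, -3.8, 6.7]
grip_width: 11.0
```

```bash
python3 m.py 581.6 238.7 66 1.791
```

```text
t 3.2 tcp [582.  233.1  70.4] psi 1.7881 F [ 0.7 -3.8  6.7] w 11.0 q [ 0.38  0.54  1.75 -0.    0.85  0.16]
tx 0.0056 ty 0.0009 tz 0.0044 spin -0.0036
```

Call:
arm_command:
  commands:
    - [1,0,0,-0.005,0]
    - [1,0,0,-0.02,0]
    - [1,0,0,-0.05,0]
    - [1,0,0,-0.08,0]
    - [1,0,0,-0.12,0]
    - [1,0,0,-0.14,0]
    - [1,0,0,-0.14,0]
    - [1,0,0,-0.14,0]

```text
time_s: 4.0
tcp_pos: [580.2, 233.0, 208.7]
ee_rot: [0.626, 0.78, 0.0, 0.0]
contact_force: [-0.6, -0.1, -2.1]
grip_width: 10.1
```

```bash
python3 m.py; python3 - <<'E'
from h import *;import pickle
from cell import grab_frame
F={n:grab_frame(n) for n in("top","side")};pickle.dump(F,open("f2.pkl","wb"))
o=[]
for n,(u,v,w,h) in(("side",(190,120,120,180)),("top",(150,110,120,180))):
    o.append(cv2.convertScaleAbs(cv2.resize(F[n]["color"][v:v+h,u:u+w],(400,600),interpolation=cv2.INTER_CUBIC),alpha=1.4))
cv2.imwrite("pics/c2.png",np.hstack(o))
E
```

```text
t 4.0 tcp [580.2 233.  208.7] psi 1.7881 F [-0.6 -0.1 -2.1] w 10.1 q [0.38 0.37 1.65 0.   1.11 0.16]
```

View pics/c2.png

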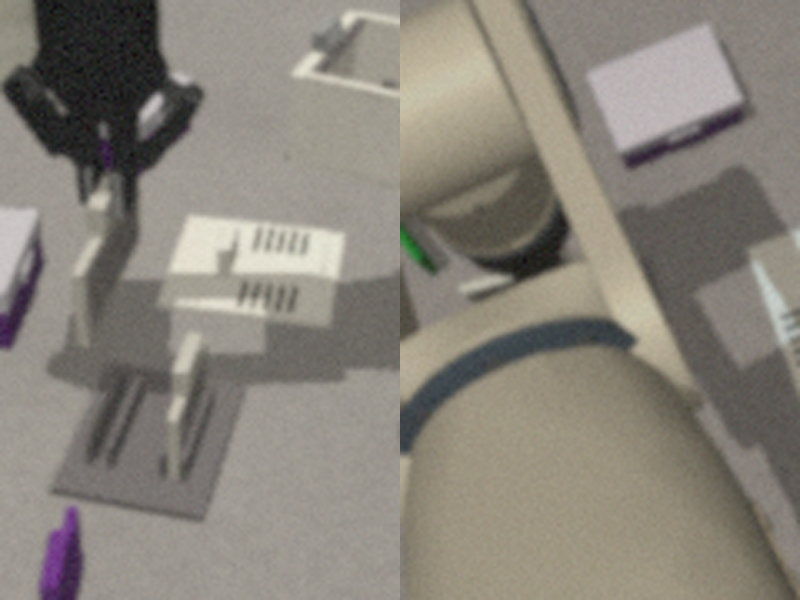

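```bash
cat > held.py <<'E'
from h import *;import pickle,sys
def held(f,tcp,ps,L,s0=0,z0=-58):
    E=[((x,y,0),(x,y,60)) for x,y in((-4,L/2),(4,L/2),(-4,-L/2))]+[((-4,L/2,0),(4,L/2,0)),((-4,-L/2,0),(-4,L/2,0)),((-4,L/2,60),(4,L/2,60)),((-4,24,60),(-4,L/2,60)),((4,24,60),(4,L/2,60)),((-6,22,60),(-6,22,84)),((6,22,60),(6,22,84))]
    S=samp(E);G=[grad(f,1.0)];yaw=ps-np.pi/2
    def sc(d):
        o=T([tcp[0],tcp[1],ps],[[d[0],0,0]])[0]
        return score([o[0],o[1],yaw],S+[0,0,tcp[2]+d[1]],[f],G)
    c=[(sc((a,b)),a,b) for a in np.arange(-14,14.1,.5) for b in np.arange(z0-12,z0+12.1,.5)]
    return sorted(c)[:3]
if __name__=="__main__":
    F=pickle.load(open("f2.pkl","rb"))
    print(held(F["side"],np.array([580.2,233,208.7]),1.7881,124))
E
python3 held.py
```

```text
[(np.float32(-72.38462), np.float64(2.0), np.float64(-62.5)), (np.float32(-72.372116), np.float64(2.5), np.float64(-62.0)), (np.float32(-72.368935), np.float64(2.0), np.float64(-62.0))]
```

```bash
python3 m.py 502.8 -263.2 205 1.586
```

```text
t 4.1 tcp [579.5 232.7 207. ] psi 1.7881 F [-0.1 -0.3 -1.1] w 10.3 q [0.38 0.38 1.66 0.   1.11 0.16]
tx -0.4677 ty -0.1818 tz 0.0020 spin 0.2573
```

Call:
arm_command:
  commands:
    - [1,-0.03,-0.012,0,0.03]
    - [1,-0.075,-0.029,0,0.06]
    - [1,-0.12,-0.047,0,0.09]
    - [1,-0.165,-0.064,0,0.12]
    - [1,-0.21,-0.082,0,0.15]
    - [1,-0.255,-0.099,0,0.18]
    - [1,-0.3,-0.117,0,0.2]
    - [1,-0.345,-0.134,0,0.22]
    - [1,-0.39,-0.152,0,0.24]
    - [1,-0.43,-0.167,0.002,0.257]

```text
time_s: 5.1
tcp_pos: [508.7, -224.7, 205.0]
ee_rot: [0.702, 0.712, -0.0, -0.001]
contact_force: [0.5, 0.3, -1.1]
grip_width: 10.5
```

Call:
arm_command:
  commands:
    - [1,-0.038,-0.0148,0,0]
    - [1,-0.038,-0.0148,0,0]
    - [1,-0.038,-0.0148,0,0]
    - [1,-0.038,-0.0148,0,0]

```text
time_s: 5.5
tcp_pos: [495.7, -260.1, 205.3]
ee_rot: [0.702, 0.713, -0.0, -0.001]
contact_force: [0.2, 0.1, -0.8]
grip_width: 10.4
```

```bash
cat > snap.py <<'E'
import sys,pickle
from m import *;from h import *;from held import held
from cell import grab_frame
n=sys.argv[1];L=float(sys.argv[2])
F={k:grab_frame(k) for k in("top","side")};s=st();pickle.dump(F,open(n+".pkl","wb"))
f=F["side"];a=psi(s["ee_rot"])
print(held(f,s["tcp_pos"],a,L)[:2])
P=pickle.load(open("P.pkl","rb"));S=samp(rect(-90,-64.5,-80,80,113));G=[grad(f,1.)]
print("lip side",sorted((float(score(P["unit"]+[dx,dy,0],S,[f],G)),dx,dy) for dx in np.arange(-6,6.1,.5) for dy in np.arange(-6,6.1,.5))[:2])
o=[]
for k,(u,v,w,h) in(("side",(250,60,110,130)),("top",(330,140,110,130))):
    o.append(cv2.convertScaleAbs(cv2.resize(F[k]["color"][v:v+h,u:u+w],(400,473),interpolation=cv2.INTER_CUBIC),alpha=1.4))
cv2.imwrite(f"pics/{n}.png",np.hstack(o))
E
python3 snap.py f3 124
```

```text
t 5.6 tcp [ 496.1 -259.8  205.8] psi 1.5875 F [ 0.1  0.6 -1.1] w 10.5 q [-0.49  0.28  1.8   0.    1.06 -0.5 ]
[(np.float32(-77.85788), np.float64(-14.0), np.float64(-53.5)), (np.float32(-77.84776), np.float64(-14.0), np.float64(-54.0))]
lip side [(-83.18455505371094, np.float64(1.0), np.float64(-2.0)), (-83.1837387084961, np.float64(1.0), np.float64(-2.5))]
```

View pics/f3.png

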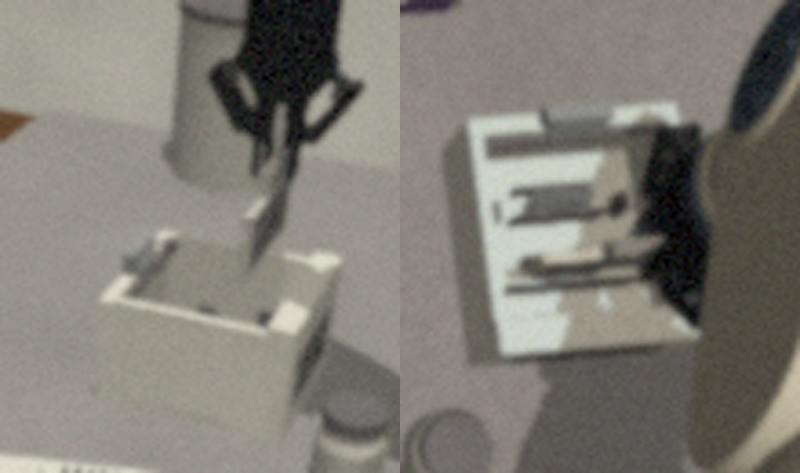

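```bash
cat > sfit.py <<'E'
from h import *;import pickle
def sfit(F,tcp,ps,L,zb=-62.4,R=10):
    top=[((-4,24,60),(-4,L/2,60)),((4,24,60),(4,L/2,60)),((-4,L/2,60),(4,L/2,60))]
    side=top+[((-4,L/2,0),(-4,L/2,60)),((4,L/2,0),(4,L/2,60)),((-4,L/2,0),(4,L/2,0)),((-6,22,60),(-6,22,84)),((6,22,62),(6,22,84))]
    for n,E in(("top",top),("top-end",[((-4,L/2,60),(4,L/2,60))]),("side",side)):
        S=samp(E);f=F[n[:4].strip("-")]if n[0]=="s" else F["top"];G=[grad(f,.8)]
        c=[]
        for a in np.arange(-R,R+.1,.5):
            for b in np.arange(-3,3.1,.5):
                o=T([tcp[0],tcp[1],ps],[[a,b,0]])[0]
                c.append((round(float(-score([o[0],o[1],ps-np.pi/2],S+[0,0,tcp[2]+zb],[f],G)),1),a,-b))
        c.sort(reverse=True);print(n,"(score, along s, unit-x shift)",[tuple(map(float,x)) for x in c[:2]],[tuple(map(float,next(x for x in c if abs(x[1]-a)<.01))) for a in(0,2,4,6)])
E
python3 - <<'E'
from sfit import *
sfit(pickle.load(open("f2.pkl","rb")),np.array([579.9,232.9,208]),1.7881,124)
sfit(pickle.load(open("f3.pkl","rb")),np.array([496,-259.9,205.6]),1.5875,124)
E
```

```text
top (score, along s, unit-x shift) [(120.1, -4.5, -0.5), (120.0, -5.0, -0.5)] [(119.4, 0.0, -0.0), (118.0, 2.0, -0.0), (116.7, 4.0, -0.0), (113.7, 6.0, -0.0)]
top-end (score, along s, unit-x shift) [(111.5, -9.5, -2.0), (110.8, -9.0, -2.0)] [(87.8, 0.0, -3.0), (74.2, 2.0, -3.0), (65.3, 4.0, -0.5), (57.8, 6.0, -0.0)]
side (score, along s, unit-x shift) [(77.8, 2.0, -0.5), (77.7, 2.5, -0.5)] [(77.4, 0.0, -0.0), (77.8, 2.0, -0.5), (77.1, 4.0, -1.0), (75.2, 6.0, -1.0)]
top (score, along s, unit-x shift) [(129.5, 5.5, 0.5), (129.5, 5.0, 0.5)] [(124.8, 0.0, -0.0), (128.1, 2.0, -0.0), (129.0, 4.0, -0.0), (129.3, 6.0, 0.5)]
top-end (score, along s, unit-x shift) [(154.3, -5.5, -2.5), (154.2, -5.0, -2.5)] [(151.0, 0.0, -2.0), (147.3, 2.0, -1.5), (146.3, 4.0, -1.5), (148.4, 6.0, 1.0)]
side (score, along s, unit-x shift) [(74.4, -10.0, -3.0), (74.3, -9.5, -3.0)] [(72.9, 0.0, -3.0), (72.7, 2.0, -3.0), (72.0, 4.0, -3.0), (71.5, 6.0, -3.0)]
```

```bash
python3 m.py 502.7 -264.5 125 1.586
```

```text
t 5.6 tcp [ 496.1 -259.8  205.8] psi 1.5875 F [ 0.1  0.6 -1.1] w 10.5 q [-0.49  0.28  1.8   0.    1.06 -0.5 ]
tx -0.0048 ty 0.0065 tz 0.0808 spin 0.0019
```

Call:
arm_command:
  commands:
    - [1,-0.0048,0.0065,0,0.002]
    - [1,-0.0048,0.0065,0.02,0.002]
    - [1,-0.0048,0.0065,0.05,0.002]
    - [1,-0.0048,0.0065,0.081,0.002]
    - [1,-0.0048,0.0065,0.081,0.002]
    - [1,-0.0048,0.0065,0.081,0.002]

```text
time_s: 6.2
tcp_pos: [503.0, -265.5, 125.5]
ee_rot: [0.702, 0.712, -0.0, -0.0]
contact_force: [0.8, -1.0, -0.9]
grip_width: 10.9
```

```bash
python3 m.py 502.7 -264.5 125 1.586; python3 - <<'E'
from cell import grab_frame,robot;from sfit import *;from m import psi
F={k:grab_frame(k) for k in("top","side")};s=robot.sense();pickle.dump(F,open("f4.pkl","wb"))
sfit(F,s["tcp_pos"],psi(s["ee_rot"]),124)
E
```

```text
t 6.2 tcp [ 503.  -265.5  125.5] psi 1.5852 F [ 0.8 -1.  -0.9] w 10.9 q [-0.49  0.39  1.85  0.    0.91 -0.5 ]
tx 0.0010 ty -0.0003 tz 0.0005 spin -0.0010
top (score, along s, unit-x shift) [(106.9, 9.0, -0.0), (106.8, 9.5, -0.0)] [(97.6, 0.0, -0.0), (100.5, 2.0, -0.0), (104.0, 4.0, -0.0), (106.1, 6.0, -0.0)]
top-end (score, along s, unit-x shift) [(131.2, 9.5, 0.5), (131.1, 9.5, -0.0)] [(88.2, 0.0, -3.0), (93.1, 2.0, -1.0), (108.2, 4.0, -0.5), (119.6, 6.0, -0.0)]
side (score, along s, unit-x shift) [(72.5, -7.0, -3.0), (72.5, -7.5, -3.0)] [(70.3, 0.0, -2.0), (69.6, 2.0, -2.5), (68.7, 4.0, -3.0), (67.7, 6.0, -3.0)]
```

```bash
python3 - <<'E'
from h import *;import pickle
F=pickle.load(open("f4.pkl","rb"));f=F["top"];u,v,w,h=345,160,80,70;k=10
im=cv2.convertScaleAbs(cv2.resize(f["color"][v:v+h,u:u+w],None,fx=k,fy=k,interpolation=cv2.INTER_CUBIC),alpha=1.3)
def dr(E,p,dz,c):
    for a,b in E:
        q=((proj(f,T(p,[a,b])+[0,0,dz])+.5-[u,v])*k).astype(int);cv2.line(im,tuple(map(int,q[0])),tuple(map(int,q[1])),c,1)
ps=1.5852;o=T([503,-265.5,ps],[[5.5,0,0]])[0]
dr([((-4,24,60),(-4,62,60)),((4,24,60),(4,62,60)),((-4,62,60),(4,62,60)),((-4,62,0),(4,62,0)),((-4,62,0),(-4,62,60))],[o[0],o[1],ps-np.pi/2],125.5-62.4,(0,0,255))
P=pickle.load(open("P.pkl","rb"))["unit"]
dr(UNIT,P,0,(255,0,0))
dr([((-32,t*65,46),(-24,t*65,46)) for t in(1,-1)]+[((-32,-65,10),(-32,65,10)),((24,49,46),(32,49,46)),((-32,65,10),(-24,65,10))],P,0,(0,200,0))
cv2.imwrite("pics/f4.png",im)
E
```

```text
(no output)
```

View pics/f4.png

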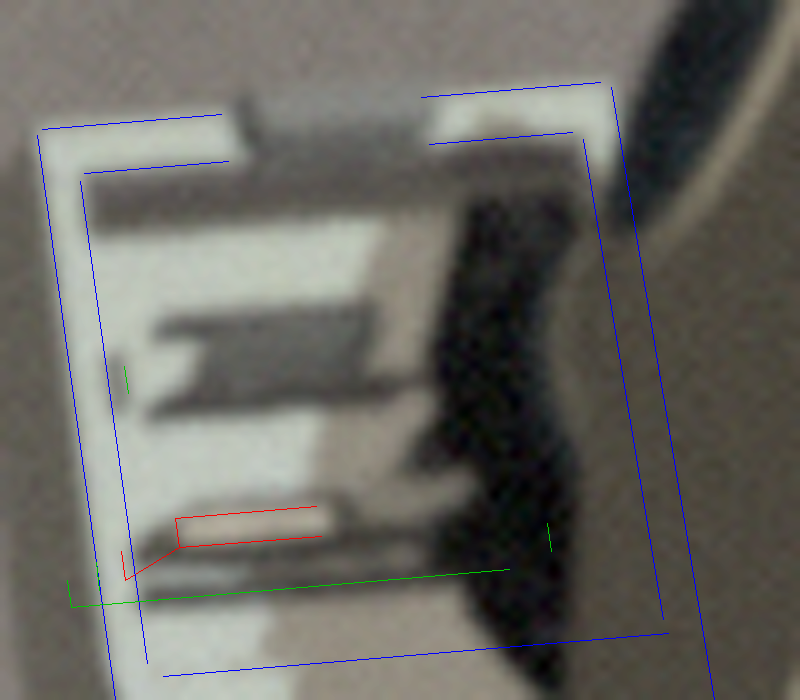

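The crop shows the predicted panel end (s ≈ 5 mm) on the white frame at (180,520) and the unit outline on its rim. So the panel centre sits within about 1 mm of the slot in y, and I'll insert it.

Call:
arm_command:
  commands:
    - [1,0.0005,0,0.01,0]
    - [1,0.0005,0,0.018,0]
    - [1,0.0005,0,0.024,0]
    - [1,0.0005,0,0.03,0]
    - [1,0.0005,0,0.03,0]
  grip_force: 90

```text
time_s: 6.8
tcp_pos: [501.8, -265.2, 94.5]
ee_rot: [0.702, 0.712, -0.0, -0.001]
contact_force: [-0.6, -1.5, -5.6]
grip_width: 10.0
```

Call:
arm_command:
  commands:
    - [1,0,0,0.006,0]
    - [1,0,0,0.012,0]
    - [1,0,0,0.018,0]
    - [1,0,0,0.022,0]
    - [1,0,0,0.024,0]
    - [1,0,0,0.024,0]

```text
time_s: 7.4
tcp_pos: [502.2, -264.9, 72.4]
ee_rot: [0.702, 0.712, -0.0, -0.001]
contact_force: [-8.9, 3.3, 18.6]
grip_width: 10.0
```

```bash
python3 m.py
```

```text
t 7.4 tcp [ 502.2 -264.9   72.4] psi 1.5844 F [-8.9  3.3 18.6] w 10.0 q [-0.49  0.47  1.88  0.    0.8  -0.5 ]
```

Call:
arm_command:
  commands:
    - [1,0,0,0.003,0]
    - [1,0,0,0.004,0]
    - [1,0,0,0.004,0]

```text
time_s: 7.7
tcp_pos: [503.1, -265.0, 72.3]
ee_rot: [0.702, 0.712, 0.0, 0.0]
contact_force: [-17.3, 10.7, 62.9]
grip_width: 10.1
```

Call:
arm_command:
  commands:
    - [1,0,0,-0.004,0]
    - [0.65,0,0,-0.004,0]
    - [0.65,0,0,-0.004,0]
    - [0.65,0,0,-0.004,0]
    - [0.65,0,0,-0.01,0]
    - [0.65,0,0,-0.05,0]
    - [0.65,0,0,-0.1,0]
    - [0.65,0,0,-0.137,0]
    - [0.65,0,0,-0.137,0]
    - [0.65,0,0,-0.137,0]
  grip_force: 70

```text
time_s: 8.7
tcp_pos: [503.1, -265.5, 205.2]
ee_rot: [0.702, 0.712, 0.0, 0.001]
contact_force: [-0.2, -1.7, -0.8]
grip_width: 29.6
```

```bash
python3 m.py 528.6 219.6 205 1.785; python3 - <<'E'
from h import *;import pickle
from cell import grab_frame
F={n:grab_frame(n) for n in("top","side")};pickle.dump(F,open("f5.pkl","wb"))
P=pickle.load(open("P.pkl","rb"));fs=[F["side"]]
for n,f in(("side",[F["side"]]),):
    print(n,fit(P["fs"],FILT(92),f,R=5,A=.04))
E
```

```text
t 8.7 tcp [ 503.1 -265.5  205.2] psi 1.5846 F [-0.2 -1.7 -0.8] w 29.6 q [-0.49  0.29  1.78  0.    1.06 -0.5 ]
tx 0.4847 ty 0.0322 tz 0.0002 spin -0.2552
side (array([5.28697285e+02, 2.20677155e+02, 2.24054864e-01]), np.float64(90.10582733154297))
```

Call:
arm_command:
  commands:
    - [0.6,0.04,0.003,0,-0.02]
    - [0.6,0.09,0.006,0,-0.05]
    - [0.6,0.14,0.009,0,-0.08]
    - [0.6,0.19,0.013,0,-0.11]
    - [0.6,0.24,0.016,0,-0.14]
    - [0.6,0.29,0.019,0,-0.17]
    - [0.6,0.34,0.023,0,-0.2]
    - [0.6,0.39,0.026,0,-0.23]
    - [0.6,0.44,0.029,0,-0.255]
    - [0.6,0.484,0.0322,0,-0.255]

```text
time_s: 9.8
tcp_pos: [526.9, 221.3, 202.4]
ee_rot: [0.627, 0.779, -0.001, -0.001]
contact_force: [-0.1, 1.1, -0.0]
grip_width: 34.1
```

Call:
arm_command:
  commands:
    - [0.6,0,0,0,0]
    - [0.6,0,0,0.03,0]
    - [0.6,0,0,0.05,0]
    - [0.6,0,0,0.05,0]
    - [0.6,0,0,0.05,0]

```text
time_s: 10.3
tcp_pos: [527.5, 218.5, 153.5]
ee_rot: [0.628, 0.778, -0.001, -0.001]
contact_force: [0.7, -0.2, -0.5]
grip_width: 34.2
```

```bash
python3 m.py 528.7 220 68 1.787
```

```text
t 10.3 tcp [527.5 218.5 153.5] psi 1.7844 F [ 0.7 -0.2 -0.5] w 34.2 q [ 0.39  0.36  1.82 -0.    0.97  0.18]
tx 0.0013 ty 0.0015 tz 0.0855 spin -0.0033
```

Call:
arm_command:
  commands:
    - [0.6,0.0013,0.0015,0.03,-0.003]
    - [0.6,0.0013,0.0015,0.06,-0.003]
    - [0.6,0.0013,0.0015,0.083,-0.003]
    - [0.6,0.0013,0.0015,0.083,-0.003]
    - [0.6,0.0013,0.0015,0.083,-0.003]

```text
time_s: 10.8
tcp_pos: [529.9, 220.7, 72.3]
ee_rot: [0.627, 0.779, 0.0, 0.0]
contact_force: [0.4, 0.9, 0.2]
grip_width: 33.9
```

Call:
arm_command:
  commands:
    - [1,0,0,0,0]
    - [1,0,0,0,0]
    - [1,0,0,0,0]
    - [1,0,0,0,0]
    - [1,0,0,0,0]

```text
time_s: 11.3
tcp_pos: [530.0, 221.0, 73.2]
ee_rot: [0.627, 0.779, 0.001, 0.0]
contact_force: [-2.2, 0.1, 6.8]
grip_width: 10.3
```

Call:
arm_command:
  commands:
    - [1,0,0,-0.005,0]
    - [1,0,0,-0.02,0]
    - [1,0,0,-0.05,0]
    - [1,0,0,-0.09,0]
    - [1,0,0,-0.13,0]
    - [1,0,0,-0.135,0]
    - [1,0,0,-0.135,0]

```text
time_s: 12.0
tcp_pos: [530.2, 221.1, 208.8]
ee_rot: [0.627, 0.779, 0.002, 0.001]
contact_force: [-0.2, -0.2, -2.2]
grip_width: 10.5
```

```bash
python3 m.py; python3 - <<'E'
from cell import grab_frame,robot;from sfit import *;from m import psi
F={k:grab_frame(k) for k in("top","side")};s=robot.sense();pickle.dump(F,open("f6.pkl","wb"))
sfit(F,s["tcp_pos"],psi(s["ee_rot"]),92)
E
```

```text
t 12.0 tcp [530.2 221.1 208.8] psi 1.7872 F [-0.2 -0.2 -2.2] w 10.5 q [0.39 0.3  1.77 0.   1.07 0.18]
top (score, along s, unit-x shift) [(81.9, -3.5, -2.5), (81.8, -2.5, -2.0)] [(78.4, 0.0, -2.5), (74.2, 2.0, -2.0), (69.4, 4.0, -1.5), (64.2, 6.0, -1.0)]
top-end (score, along s, unit-x shift) [(100.3, -4.0, -3.0), (100.0, -4.5, -3.0)] [(81.1, 0.0, -1.0), (69.4, 2.0, -0.0), (64.1, 4.0, 3.0), (55.9, 6.0, 3.0)]
side (score, along s, unit-x shift) [(76.0, -3.5, -0.0), (76.0, -4.0, -0.0)] [(74.3, 0.0, -0.5), (71.7, 2.0, -1.0), (68.1, 4.0, -1.5), (64.2, 6.0, -2.0)]
```

```bash
python3 m.py 558.8 -258.1 208 1.586
```

```text
t 12.1 tcp [528.6 220.4 205.8] psi 1.7872 F [-0.1  0.6 -1.5] w 10.4 q [0.39 0.3  1.77 0.   1.07 0.18]
tx -0.4739 ty -0.0733 tz -0.0022 spin 0.2561
```

Call:
arm_command:
  commands:
    - [1,-0.03,-0.005,-0.002,0.03]
    - [1,-0.075,-0.012,-0.002,0.06]
    - [1,-0.12,-0.019,-0.002,0.09]
    - [1,-0.165,-0.026,-0.002,0.12]
    - [1,-0.21,-0.033,-0.002,0.15]
    - [1,-0.26,-0.04,-0.002,0.18]
    - [1,-0.31,-0.048,-0.002,0.21]
    - [1,-0.36,-0.056,-0.002,0.24]
    - [1,-0.41,-0.063,-0.002,0.256]
    - [1,-0.45,-0.07,-0.002,0.256]

```text
time_s: 13.1
tcp_pos: [556.4, -236.0, 206.3]
ee_rot: [0.702, 0.712, -0.001, -0.001]
contact_force: [0.2, 0.6, -0.7]
grip_width: 10.3
```

```bash
python3 m.py 558.8 -258.1 208 1.586
```

```text
t 13.1 tcp [ 556.4 -236.   206.3] psi 1.585 F [ 0.2  0.6 -0.7] w 10.3 q [-0.4   0.35  1.7  -0.    1.1  -0.42]
tx -0.0221 ty 0.0021 tz -0.0017 spin -0.0012
```

Call:
arm_command:
  commands:
    - [1,-0.022,0.002,0,0]
    - [1,-0.022,0.002,0,0]
    - [1,-0.022,0.002,0.04,0]
    - [1,-0.022,0.002,0.075,0]
    - [1,-0.022,0.002,0.075,0]
    - [1,-0.022,0.002,0.075,0]

```text
time_s: 13.7
tcp_pos: [559.2, -254.7, 132.6]
ee_rot: [0.701, 0.713, -0.0, -0.001]
contact_force: [0.5, 0.4, -0.6]
grip_width: 10.7
```

```bash
python3 m.py 558.8 -258.1 128 1.586; python3 - <<'E'
from h import *;import pickle
from cell import grab_frame,robot;from m import psi
F={n:grab_frame(n) for n in("top","side")};pickle.dump(F,open("f7.pkl","wb"));f=F["top"];u,v,w,h=345,160,80,70;k=10
im=cv2.convertScaleAbs(cv2.resize(f["color"][v:v+h,u:u+w],None,fx=k,fy=k,interpolation=cv2.INTER_CUBIC),alpha=1.3)
def dr(E,p,dz,c):
    for a,b in E:
        q=((proj(f,T(p,[a,b])+[0,0,dz])+.5-[u,v])*k).astype(int);cv2.line(im,tuple(map(int,q[0])),tuple(map(int,q[1])),c,1)
s=robot.sense();t=s["tcp_pos"];ps=psi(s["ee_rot"]);o=T([t[0],t[1],ps],[[-1,0,0]])[0]
dr([((-4,24,60),(-4,46,60)),((4,24,60),(4,46,60)),((-4,46,60),(4,46,60)),((-4,46,0),(4,46,0)),((-4,46,0),(-4,46,60))],[o[0],o[1],ps-np.pi/2],t[2]-65.2,(0,0,255))
P=pickle.load(open("P.pkl","rb"))["unit"]
dr(FILT(124,10),T([*P[:2],P[2]],[[-28,0,0]])[0][:2].tolist()+[P[2]],0,(0,200,0))
dr(UNIT,P,0,(255,0,0))
cv2.imwrite("pics/f7.png",im)
E
```

```text
t 13.7 tcp [ 559.2 -254.7  132.6] psi 1.5867 F [ 0.5  0.4 -0.6] w 10.7 q [-0.43  0.44  1.74  0.    0.96 -0.45]
tx -0.0034 ty -0.0005 tz 0.0046 spin 0.0010
```

View pics/f7.png

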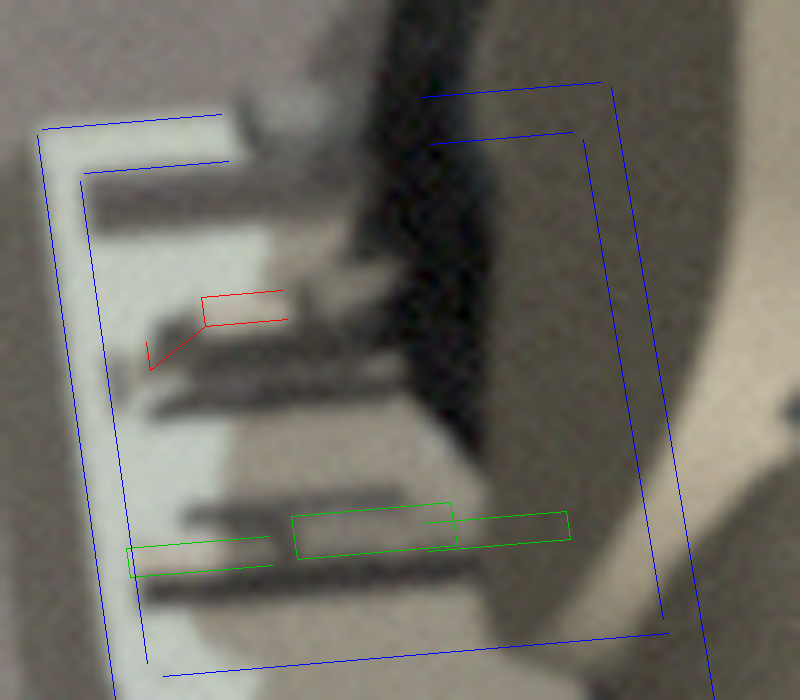

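The seated long panel matches its predicted home outline (green, around 130–570, 540). The held short panel matches its prediction at (205,310), so I'll insert it.

Call:
arm_command:
  commands:
    - [1,-0.0034,-0.0003,0,0]
    - [1,-0.0034,-0.0003,0.005,0]
    - [1,-0.0034,-0.0003,0.013,0]
    - [1,-0.0034,-0.0003,0.021,0]
    - [1,-0.0034,-0.0003,0.028,0]
    - [1,-0.0034,-0.0003,0.034,0]
    - [1,-0.0034,-0.0003,0.034,0]
  grip_force: 90

```text
time_s: 14.5
tcp_pos: [559.0, -259.1, 98.2]
ee_rot: [0.702, 0.712, -0.0, -0.001]
contact_force: [-0.6, -1.9, -3.7]
grip_width: 9.7
```

Call:
arm_command:
  commands:
    - [1,0,0,0.006,0]
    - [1,0,0,0.012,0]
    - [1,0,0,0.018,0]
    - [1,0,0,0.022,0]
    - [1,0,0,0.025,0]
    - [1,0,0,0.025,0]

```text
time_s: 15.1
tcp_pos: [559.4, -259.1, 75.3]
ee_rot: [0.702, 0.712, -0.0, -0.0]
contact_force: [-5.7, 1.7, 16.1]
grip_width: 9.9
```

```bash
python3 m.py
```

```text
t 15.1 tcp [ 559.4 -259.1   75.3] psi 1.586 F [-5.7  1.7 16.1] w 9.9 q [-0.44  0.52  1.77 -0.    0.85 -0.45]
```

Press a little more to confirm it is on the bottom, then release.

Call:
arm_command:
  commands:
    - [1,0,0,0.002,0]
    - [1,0,0,0.003,0]
    - [1,0,0,0.003,0]

```text
time_s: 15.4
tcp_pos: [560.1, -259.1, 75.2]
ee_rot: [0.702, 0.712, 0.0, 0.0]
contact_force: [-12.3, 7.2, 43.1]
grip_width: 9.6
```

Call:
arm_command:
  commands:
    - [1,0,0,-0.005,0]
    - [0.65,0,0,-0.005,0]
    - [0.65,0,0,-0.005,0]
    - [0.65,0,0,-0.005,0]
    - [0.65,0,0,-0.012,0]
    - [0.65,0,0,-0.05,0]
    - [0.65,0,0,-0.1,0]
    - [0.65,0,0,-0.13,0]
    - [0.65,0,0,-0.13,0]

```text
time_s: 16.3
tcp_pos: [562.5, -260.4, 206.8]
ee_rot: [0.702, 0.712, 0.002, 0.004]
contact_force: [0.4, 0.9, -0.7]
grip_width: 29.6
```

```bash
python3 m.py 585 -10 190 0.6; python3 - <<'E'
from h import *
p=np.array([574.6,1.3,.272]);print("rib",T(p,[[25,0,0]]))
E
```

```text
t 16.3 tcp [ 562.5 -260.4  206.8] psi 1.5861 F [ 0.4  0.9 -0.7] w 29.6 q [-0.44  0.36  1.68  0.    1.09 -0.45]
tx 0.2501 ty 0.0263 tz 0.0168 spin 1.2556
rib [[598.68088766   8.01646109   0.        ]]
```

Call:
arm_command:
  commands:
    - [0.3,0.03,0.003,0,0.1]
    - [0.3,0.06,0.006,0,0.2]
    - [0.3,0.09,0.009,0,0.3]
    - [0.3,0.12,0.012,0.005,0.4]
    - [0.3,0.15,0.015,0.01,0.5]
    - [0.3,0.18,0.018,0.01,0.6]
    - [0.3,0.21,0.02,0.017,0.7]
    - [0.3,0.24,0.02,0.017,0.8]
    - [0.3,0.25,0.02,0.017,0.9]
    - [0.3,0.25,0.02,0.017,0.9]

```text
time_s: 17.3
tcp_pos: [575.4, -7.4, 183.6]
ee_rot: [0.905, 0.426, -0.0, -0.0]
contact_force: [-0.1, -0.7, 0.4]
grip_width: 59.7
```

```bash
python3 m.py 598.7 8 120 0.272
```

```text
t 17.3 tcp [575.4  -7.4 183.6] psi 0.8802 F [-0.1 -0.7  0.4] w 59.7 q [-0.02  0.33  1.79  0.    1.03  0.67]
tx 0.0267 ty 0.0082 tz 0.0636 spin 0.7744
```

Call:
arm_command:
  commands:
    - [0.3,0.0267,0.0082,0,0.15]
    - [0.3,0.0267,0.0082,0,0.3]
    - [0.3,0.0267,0.0082,0,0.45]
    - [0.3,0.0267,0.0082,0.02,0.6]
    - [0.3,0.0267,0.0082,0.04,0.774]
    - [0.3,0.0267,0.0082,0.0636,0.774]
    - [0.3,0.0267,0.0082,0.0636,0.774]
    - [0.3,0.0267,0.0082,0.0636,0.774]

```text
time_s: 18.1
tcp_pos: [598.9, 5.8, 120.5]
ee_rot: [0.991, 0.136, -0.001, -0.0]
contact_force: [0.3, -1.4, -0.6]
grip_width: 59.9
```

```bash
python3 m.py 598.7 8 5 0.272; python3 - <<'E'
from h import *;import pickle
from cell import grab_frame
F=grab_frame("side");P=pickle.load(open("P.pkl","rb"))
print(fit(P["cover"],COVER[:4],[F],R=5,A=.04))
E
```

```text
t 18.1 tcp [598.9   5.8 120.5] psi 0.2727 F [ 0.3 -1.4 -0.6] w 59.9 q [ 0.01  0.44  1.78 -0.    0.92  1.31]
tx 0.0004 ty -0.0022 tz 0.1155 spin 0.0009
(array([5.74370000e+02, 1.79973403e+00, 2.63080990e-01]), np.float64(92.53518676757812))
```

Call:
arm_command:
  commands:
    - [0.3,0,-0.0022,0.04,0]
    - [0.3,0,-0.0022,0.08,0]
    - [0.3,0,-0.0022,0.105,0]
    - [0.3,0,-0.0022,0.1155,0]
    - [0.3,0,-0.0022,0.1155,0]
    - [1,0,-0.0022,0.1155,0]
    - [1,0,-0.0022,0.1155,0]
    - [1,0,-0.0022,0.1155,0]
    - [1,0,-0.0022,0.1155,0]
  grip_force: 50

```text
time_s: 19.05
tcp_pos: [600.1, 8.6, 7.1]
ee_rot: [0.991, 0.135, 0.002, 0.0]
contact_force: [-0.3, 0.3, 7.6]
grip_width: 43.3
```

```bash
python3 m.py
```

```text
t 19.05 tcp [600.1   8.6   7.1] psi 0.2715 F [-0.3  0.3  7.6] w 43.3 q [0.01 0.6  1.83 0.   0.71 1.31]
```

Call:
arm_command:
  commands:
    - [1,0,0,-0.01,0]
    - [1,0,0,-0.04,0]
    - [1,0,0,-0.08,0]
    - [1,0,0,-0.12,0]
    - [1,0,0,-0.16,0]
    - [1,0,0,-0.195,0]
    - [1,0,0,-0.195,0]
    - [1,0,0,-0.195,0]

```text
time_s: 19.85
tcp_pos: [598.5, 8.6, 201.2]
ee_rot: [0.991, 0.135, 0.001, 0.0]
contact_force: [-0.2, 0.1, -3.1]
grip_width: 43.1
```

```bash
cat > cov.py <<'E'
from h import *;import pickle,sys
from m import st,psi
from cell import grab_frame
def C3(p,S): # p=x,y,z(origin of rib base mid), yaw, pitch(tongue down +)
    c,s=np.cos(p[4]),np.sin(p[4]);S=S-[25,0,6]
    X=c*S[:,0]-s*S[:,2];Z=s*S[:,0]+c*S[:,2]
    return T([p[0],p[1],p[3]],np.stack([X,S[:,1],Z],1))+[0,0,p[2]]
EC=COVER[:4]+[((-75,-67.5,0),(-75,67.5,0)),((-75,67.5,0),(75,67.5,0))]
S=samp(EC)
def fitc(f,p0,R=(4,4,4,.03,.25),cap=1.):
    G=[grad(f,cap)];rng=np.random.default_rng(1)
    def sc(p):
        q=proj(f,C3(p,S));return -map_coordinates(G[0],[q[:,1],q[:,0]],order=1).mean()
    c=[np.array(p0)+rng.uniform(-1,1,5)*R for _ in range(6000)]
    p=min(c,key=sc)
    r=minimize(lambda d:sc(p+d*np.array([1,1,1,.01,.01])),np.zeros(5),method="Nelder-Mead",options=dict(initial_simplex=np.vstack([np.zeros(5),np.eye(5)])))
    return p+r.x*np.array([1,1,1,.01,.01]),-r.fun
if __name__=="__main__":
    f=grab_frame("side");s=st();t=s["tcp_pos"];a=psi(s["ee_rot"])
    o=T([t[0],t[1],a],[[-1.2,0,0]])[0]
    for cap in(1.,1.6):
        p,v=fitc(f,[o[0],o[1],t[2]-1.1,a,0],cap=cap)
        print("pred",np.round([o[0],o[1],t[2]-1.1,a],3),"fit",p.round(3),"pitch deg",round(np.degrees(p[4]),1),round(v,1))
    u0,v0,w,h=[int(v) for v in sys.argv[2:6]];k=800/w
    im=cv2.convertScaleAbs(cv2.resize(f["color"][v0:v0+h,u0:u0+w],None,fx=k,fy=k,interpolation=cv2.INTER_CUBIC),alpha=1.3)
    for e in EC:
        q=((proj(f,C3(p,np.array(e,float)))+.5-[u0,v0])*k).astype(int);cv2.line(im,tuple(map(int,q[0])),tuple(map(int,q[1])),(0,0,255),1)
    cv2.imwrite(f"pics/{sys.argv[1]}.png",im)
E
python3 cov.py c8 200 90 160 110
```

```text
t 19.9 tcp [597.7   8.6 199.7] psi 0.2714 F [-0.2  0.7 -3.6] w 42.8 q [ 0.01  0.34  1.72 -0.    1.08  1.31]
pred [5.96535e+02 8.23100e+00 1.98609e+02 2.71000e-01] fit [ 6.16458e+02 -2.54070e+01  1.78374e+02  4.14000e-01  6.00000e-03] pitch deg 0.4 68.2
pred [5.96535e+02 8.23100e+00 1.98609e+02 2.71000e-01] fit [ 6.17370e+02 -2.48810e+01  1.77756e+02  3.99000e-01 -6.00000e-03] pitch deg -0.3 56.5
```

View pics/c8.png

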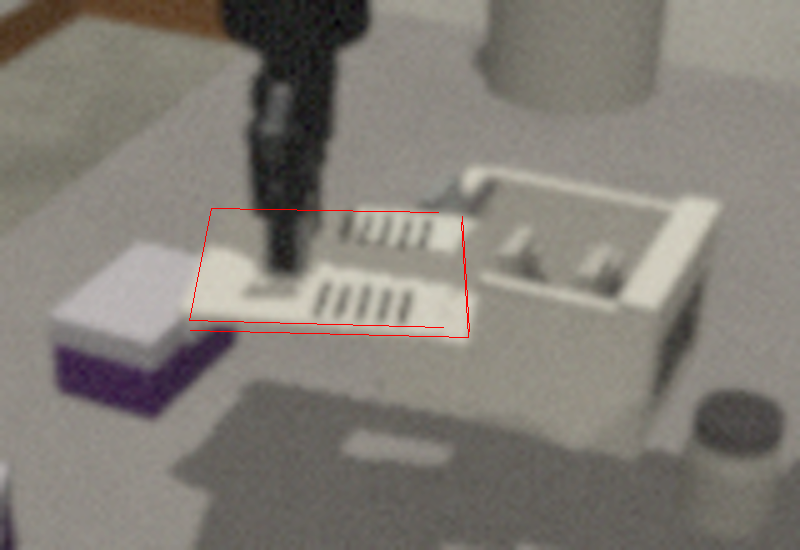

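The image shows the cover held roughly level, and both tabs are low inside the unit. The free fit drifted to an adjacent edge, so I'm discarding it. Next I'll move above the unit.

```bash
python3 m.py 570 -259.2 180 0.0155; python3 - <<'E'
from h import *;import pickle
from cell import grab_frame
P=pickle.load(open("P.pkl","rb"))["unit"]
t=grab_frame("top")
print("top unit now",fit(P,UNIT,[t],R=4,A=.03))
E
```

```text
t 19.9 tcp [597.7   8.6 199.7] psi 0.2714 F [-0.2  0.7 -3.6] w 42.8 q [ 0.01  0.34  1.72 -0.    1.08  1.31]
tx -0.0985 ty 0.2505 tz 0.0197 spin 0.3259
top unit now (array([ 5.30656779e+02, -2.59045431e+02,  1.97401830e-02]), np.float64(92.91831970214844))
```

Call:
arm_command:
  commands:
    - [1,-0.01,0.025,0,0.04]
    - [1,-0.022,0.055,0,0.08]
    - [1,-0.035,0.09,0,0.12]
    - [1,-0.049,0.125,0,0.16]
    - [1,-0.062,0.16,0,0.2]
    - [1,-0.076,0.195,0,0.24]
    - [1,-0.09,0.23,0.005,0.28]
    - [1,-0.0985,0.25,0.01,0.324]
    - [1,-0.0985,0.25,0.02,0.324]
    - [1,-0.0985,0.25,0.02,0.324]
  grip_force: 35

```text
time_s: 20.95
tcp_pos: [568.7, -258.1, 177.0]
ee_rot: [1.0, 0.008, -0.002, -0.001]
contact_force: [-0.9, 0.5, -3.6]
grip_width: 43.2
```

```bash
python3 m.py 570 -259 138 0.017; python3 - <<'E'
from cov import *
from cell import robot
f=grab_frame("side");s=robot.sense();t=s["tcp_pos"];a=psi(s["ee_rot"]);o=T([t[0],t[1],a],[[-1.2,0,0]])[0]
G=grad(f,1.)
for dz in(-2,0,2):
  r=[]
  for al in np.radians(np.arange(-10,25,1)):
    # pivot 21 above plate top
    p=[o[0],o[1],t[2]-1.1+dz,a,al];P3=C3(p,S)+T([0,0,a],[[21*np.sin(al),0,0]])[0]
    q=proj(f,P3);r.append((round(float(map_coordinates(G,[q[:,1],q[:,0]],order=1).mean()),1),round(np.degrees(al))))
  print(dz,sorted(r)[::-1][:4])
E
```

```text
t 20.95 tcp [ 568.7 -258.1  177. ] psi 0.0161 F [-0.9  0.5 -3.6] w 43.2 q [-0.43  0.41  1.68  0.    1.06  1.13]
tx 0.0012 ty 0.0009 tz 0.0390 spin -0.0012
-2 [(55.4, -1), (55.2, -2), (54.8, 0), (54.5, -3)]
0 [(59.2, 0), (59.1, -1), (58.4, 1), (58.3, -2)]
2 [(59.7, 0), (59.5, 1), (59.2, -1), (58.6, 2)]
```

The pitch-only fit works and reads 0°. Next I'll lower the +x end onto the clip top to tilt the cover.

Call:
arm_command:
  commands:
    - [1,0.0012,0.001,0.02,0]
    - [1,0.0012,0.001,0.04,0]
    - [1,0.0012,0.001,0.042,0]
    - [1,0.0012,0.001,0.042,0]
  grip_force: 30

```text
time_s: 21.4
tcp_pos: [571.7, -258.6, 137.9]
ee_rot: [1.0, 0.009, -0.001, -0.0]
contact_force: [0.2, -0.5, -2.2]
grip_width: 43.2
```

Call:
arm_command:
  commands:
    - [1,0,0,0.003,0]
    - [1,0,0,0.006,0]
    - [1,0,0,0.006,0]

```text
time_s: 21.7
tcp_pos: [572.0, -259.6, 132.4]
ee_rot: [1.0, 0.009, 0.0, 0.0]
contact_force: [-0.4, 0.3, -2.8]
grip_width: 42.9
```

Call:
arm_command:
  commands:
    - [1,0,0,0.002,0]
    - [1,0,0,0.004,0]
    - [1,0,0,0.006,0]
    - [1,0,0,0.007,0]
    - [1,0,0,0.007,0]

```text
time_s: 22.2
tcp_pos: [572.5, -260.0, 126.9]
ee_rot: [1.0, 0.008, 0.001, 0.0]
contact_force: [-4.7, 1.8, 9.6]
grip_width: 42.9
```

```bash
cat > pit.py <<'E'
from cov import *
s=st();f=grab_frame("side");t=s["tcp_pos"];a=psi(s["ee_rot"]);G=grad(f,1.)
r=[]
for dz in(0,1,2):
  for al in np.radians(np.arange(-6,20,1)):
    P3=C3([t[0],t[1],t[2]-1.1+dz,a,al],S)+T([0,0,a],[[-1.2+21*np.sin(al),0,0]])[0]
    q=proj(f,P3);r.append((round(float(map_coordinates(G,[q[:,1],q[:,0]],order=1).mean()),1),round(np.degrees(al)),dz))
print(sorted(r)[::-1][:6])
E
python3 pit.py
```

```text
t 22.2 tcp [ 572.5 -260.   126.9] psi 0.0167 F [-4.7  1.8  9.6] w 42.9 q [-0.43  0.47  1.71  0.    0.96  1.13]
[(64.5, 5, 2), (64.1, 4, 2), (64.0, 6, 2), (63.4, 7, 2), (63.4, 4, 1), (63.3, 9, 2)]
```

Call:
arm_command:
  commands:
    - [1,-0.0015,0,0.001,0]
    - [1,-0.0025,0,0.002,0]
    - [1,-0.0025,0,0.0025,0]
    - [1,-0.0025,0,0.0025,0]

```text
time_s: 22.65
tcp_pos: [570.3, -259.9, 124.5]
ee_rot: [1.0, 0.008, 0.001, 0.0]
contact_force: [-3.3, 2.3, 10.6]
grip_width: 43.1
```

```bash
python3 pit.py
```

```text
t 22.65 tcp [ 570.3 -259.9  124.5] psi 0.0162 F [-3.3  2.3 10.6] w 43.1 q [-0.43  0.47  1.72  0.    0.95  1.12]
[(56.6, 7, 2), (56.4, 8, 2), (56.4, 6, 2), (56.1, 9, 2), (55.8, 5, 2), (55.5, 10, 2)]
```

Call:
arm_command:
  commands:
    - [1,0,0,0.001,0]
    - [1,-0.002,0,0.001,0]
    - [1,-0.004,0,0.001,0]
    - [1,-0.006,0,0.001,0]
    - [1,-0.008,0,0.001,0]
    - [1,-0.008,0,0.001,0]

```text
time_s: 23.3
tcp_pos: [563.5, -260.1, 123.3]
ee_rot: [1.0, 0.008, 0.002, 0.0]
contact_force: [3.9, 3.7, 6.2]
grip_width: 43.1
```

```bash
python3 pit.py
```

```text
t 23.3 tcp [ 563.5 -260.1  123.3] psi 0.0162 F [3.9 3.7 6.2] w 43.1 q [-0.44  0.46  1.74  0.    0.94  1.12]
[(57.1, 14, 0), (57.0, 15, 0), (57.0, 14, 1), (56.9, 15, 1), (56.9, 13, 1), (56.9, 13, 0)]
```

Call:
arm_command:
  commands:
    - [1,0,0,-0.0005,0]
    - [1,-0.002,0,-0.0005,0]
    - [1,-0.004,0,-0.0005,0]
    - [1,-0.005,0,-0.0005,0]
    - [1,-0.005,0,-0.0005,0]

```text
time_s: 23.85
tcp_pos: [554.8, -259.8, 121.3]
ee_rot: [1.0, 0.009, -0.002, -0.0]
contact_force: [0.0, 0.2, -3.4]
grip_width: 42.8
```

```bash
python3 pit.py; python3 - <<'E'
from cov import *
from cell import robot
f=grab_frame("side");s=robot.sense();t=s["tcp_pos"];a=psi(s["ee_rot"]);u0,v0,w,h=260,110,100,80;k=8
im=cv2.convertScaleAbs(cv2.resize(f["color"][v0:v0+h,u0:u0+w],None,fx=k,fy=k,interpolation=cv2.INTER_CUBIC),alpha=1.4)
def L(A,c):
    q=((proj(f,A)+.5-[u0,v0])*k).astype(int);cv2.line(im,tuple(map(int,q[0])),tuple(map(int,q[1])),c,1)
al=np.radians(9)
for e in EC:L(C3([t[0],t[1],t[2]-1.1,a,al],np.array(e,float))+T([0,0,a],[[-1.2+21*np.sin(al),0,0]])[0],(0,0,255))
for e in rect(-90,-64.5,-80,80,113)+UNIT[:4]:L(T([530.8,-259.8,.016],np.array(e,float)),(255,0,0))
cv2.imwrite("pics/c9.png",im)
E
```

```text
t 23.85 tcp [ 554.8 -259.8  121.3] psi 0.0172 F [ 0.   0.2 -3.4] w 42.8 q [-0.44  0.46  1.75 -0.    0.94  1.11]
[(58.4, 9, 2), (58.4, 8, 2), (58.1, 9, 1), (58.0, 10, 2), (57.9, 10, 1), (57.9, 8, 1)]
```

View pics/c9.png

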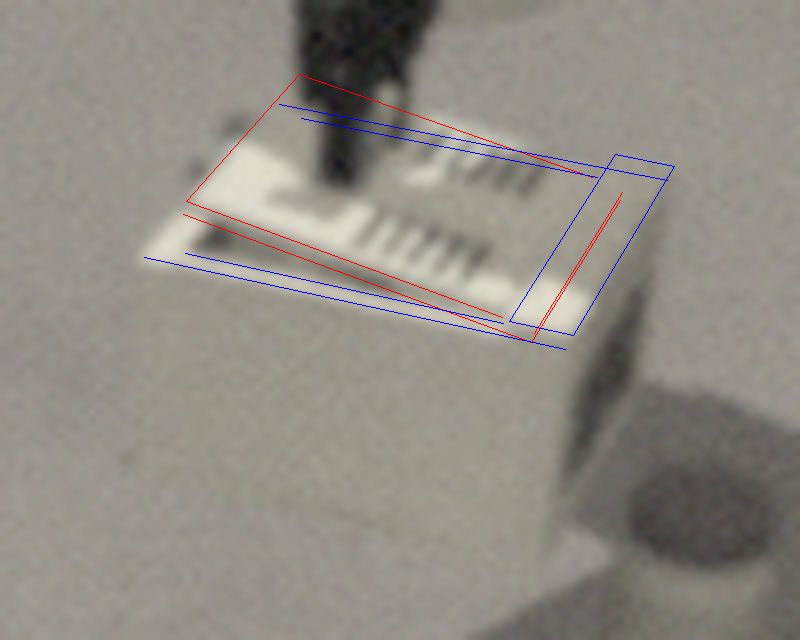

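The picture shows the plate tilted, its tongue end running under the lip near (540,310) and its +x edge raised at the clip. The wrist force is only the cover's weight, so it's free under the lip. Next I'll lower the other edge and press.

Call:
arm_command:
  commands:
    - [1,0.0003,0,0.002,0]
    - [1,0.0006,0,0.004,0]
    - [1,0.0009,0,0.006,0]
    - [1,0.0012,0,0.008,0]
    - [1,0.0015,0,0.01,0]
    - [1,0.0015,0,0.01,0]
  grip_force: 45

```text
time_s: 24.55
tcp_pos: [558.4, -260.1, 113.6]
ee_rot: [1.0, 0.009, 0.0, 0.0]
contact_force: [-2.8, 2.1, 11.6]
grip_width: 43.1
```

```bash
python3 pit.py
```

```text
t 24.55 tcp [ 558.4 -260.1  113.6] psi 0.0171 F [-2.8  2.1 11.6] w 43.1 q [-0.44  0.47  1.75 -0.    0.92  1.12]
[(53.2, 9, 0), (53.1, 8, 0), (53.0, 10, 0), (52.9, 9, 1), (52.9, 8, 1), (52.8, 7, 0)]
```

Call:
arm_command:
  commands:
    - [1,-0.001,0,0.002,0]
    - [1,-0.002,0,0.004,0]
    - [1,-0.002,0,0.006,0]
    - [1,-0.002,0,0.007,0]
    - [1,-0.002,0,0.007,0]

```text
time_s: 25.1
tcp_pos: [556.9, -260.1, 105.9]
ee_rot: [1.0, 0.009, 0.001, 0.0]
contact_force: [3.3, 1.5, 6.8]
grip_width: 42.9
```

```bash
python3 pit.py
```

```text
t 25.1 tcp [ 556.9 -260.1  105.9] psi 0.017 F [3.3 1.5 6.8] w 42.9 q [-0.44  0.48  1.76  0.    0.91  1.11]
[(57.5, 4, 0), (57.5, 3, 0), (57.2, 2, 0), (57.1, 5, 0), (56.5, 1, 0), (56.4, 6, 0)]
```

Call:
arm_command:
  commands:
    - [1,0,0,0.001,0]
    - [1,0,0,0.002,0]
    - [1,0,0,0.003,0]
    - [1,0,0,0.003,0]

```text
time_s: 25.55
tcp_pos: [556.9, -260.1, 105.8]
ee_rot: [1.0, 0.008, 0.001, 0.0]
contact_force: [-7.7, 6.2, 34.6]
grip_width: 43.1
```

```bash
python3 pit.py
```

```text
t 25.55 tcp [ 556.9 -260.1  105.8] psi 0.0169 F [-7.7  6.2 34.6] w 43.1 q [-0.44  0.48  1.76  0.    0.91  1.11]
[(57.8, 4, 0), (57.8, 3, 0), (57.4, 5, 0), (57.4, 2, 0), (56.8, 6, 0), (56.7, 1, 0)]
```

Call:
arm_command:
  commands:
    - [1,0,0,-0.004,0]
    - [1,0,0,-0.005,0]
    - [1,0,0,-0.006,0]
    - [1,0,0,-0.006,0]

```text
time_s: 26.0
tcp_pos: [555.7, -259.9, 107.3]
ee_rot: [1.0, 0.008, -0.0, -0.0]
contact_force: [1.6, 0.0, -6.6]
grip_width: 42.9
```

Call:
arm_command:
  commands:
    - [1,0,0,-0.001,0]
    - [1,0,0,-0.002,0]
    - [1,0,0,-0.002,0]

```text
time_s: 26.3
tcp_pos: [555.7, -259.8, 108.1]
ee_rot: [1.0, 0.008, -0.0, -0.0]
contact_force: [6.9, -2.6, -22.3]
grip_width: 43.0
```

Call:
arm_command:
  commands:
    - [1,0,0,0.002,0]
    - [1,0,0,0.004,0]
    - [1,0,0,0.006,0]
    - [1,0,0,0.006,0]

```text
time_s: 26.7
tcp_pos: [555.9, -259.9, 105.9]
ee_rot: [1.0, 0.008, 0.0, 0.0]
contact_force: [-2.9, 3.2, 11.8]
grip_width: 43.1
```

A 22 N pull moves it only 2 mm, so the clip has it. I'll press it back down, release and retreat.

Call:
arm_command:
  commands:
    - [1,0,0,-0.0015,0]
    - [0.3,0,0,-0.0015,0]
    - [0.3,0,0,-0.0015,0]
    - [0.3,0,0,-0.0015,0]
    - [0.3,0,0,-0.01,0]
    - [0.3,0,0,-0.05,0]
    - [0.3,0,0,-0.1,0]
    - [0.3,0,0,-0.1,0]

```text
time_s: 27.5
tcp_pos: [559.5, -261.7, 211.6]
ee_rot: [1.0, 0.008, 0.005, 0.002]
contact_force: [1.4, -0.4, 0.2]
grip_width: 59.9
```

Call:
arm_command:
  commands:
    - [0.3,-0.03,-0.04,-0.01,0]
    - [0.3,-0.05,-0.085,-0.02,0]
    - [0.3,-0.07,-0.13,-0.03,0]
    - [0.3,-0.09,-0.175,-0.03,0]
    - [0.3,-0.1,-0.22,-0.03,0]
    - [0.3,-0.11,-0.265,-0.03,0]
    - [0.3,-0.12,-0.31,-0.03,0]
    - [0.3,-0.12,-0.35,-0.03,0]
    - [0.3,-0.12,-0.4,-0.03,0]
    - [0.3,-0.12,-0.4,-0.03,0]

```text
time_s: 28.5
tcp_pos: [429.0, 143.0, 234.8]
ee_rot: [1.0, 0.011, 0.001, -0.001]
contact_force: [0.1, -0.3, -0.2]
grip_width: 59.8
```

```bash
python3 m.py; python3 - <<'E'
from cov import *
F={n:grab_frame(n) for n in("top","side")};pickle.dump(F,open("fe.pkl","wb"))
U=[530.8,-259.6,.017]
# rib top + visible cover edges against expectation, each camera
R=samp(rect(19,31,-22,22,36)+[((75,-60,6),(75,-27,6)),((75,27,6),(75,60,6))])
for n,f in F.items():
    G=grad(f,1.);r=[]
    for dx in np.arange(-6,6.1,1):
        for dz in np.arange(-6,12.1,1):
            q=proj(f,T(U,R+[dx,0,100+dz]));r.append((round(float(map_coordinates(G,[q[:,1],q[:,0]],order=1).mean()),1),dx,dz))
    print(n,[tuple(map(float,x)) for x in sorted(r)[::-1][:4]])
o=[]
for n,(u,v,w,h) in(("side",(270,100,80,100)),("top",(340,150,80,100))):
    f=F[n];k=5
    im=cv2.convertScaleAbs(cv2.resize(f["color"][v:v+h,u:u+w],None,fx=k,fy=k,interpolation=cv2.INTER_CUBIC),alpha=1.2)
    for a,b in rect(19,31,-22,22,136)+[((75,-60,106),(75,60,106))]:
        q=((proj(f,T(U,np.array([a,b],float)))+.5-[u,v])*k).astype(int);cv2.line(im,tuple(map(int,q[0])),tuple(map(int,q[1])),(0,0,255),1)
    o.append(im)
cv2.imwrite("pics/fe.png",np.hstack(o))
E
```

```text
t 28.5 tcp [429.  143.  234.8] psi 0.0219 F [ 0.1 -0.3 -0.2] w 59.8 q [0.32 0.07 1.98 0.   1.08 1.87]
top [(53.3, -6.0, -6.0), (52.8, -6.0, -5.0), (52.2, -6.0, -4.0), (51.5, -6.0, -3.0)]
side [(67.0, 0.0, 6.0), (67.0, -1.0, 8.0), (67.0, -2.0, 9.0), (66.9, -1.0, 7.0)]
```

View pics/fe.png

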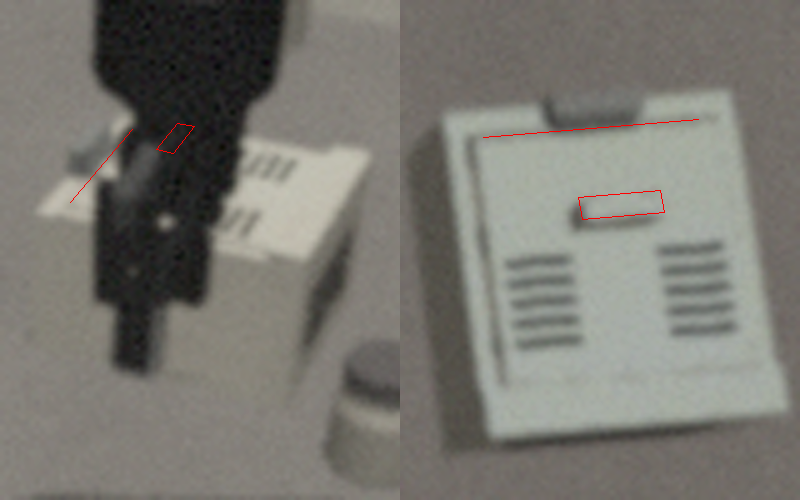

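The top view shows the cover seated between the walls, with the rib on its predicted outline at (580–663, 192–218), the clip nose over the +x edge and the lip over the tongue. The arm blocks the side view. The gripper is clear and free of force, so I'm handing in.

```bash
python3 -c "
from cell import job
print(job.close_job())"
```

```text
the job is handed in; nothing more can be done
None
```

I put the air-filter unit back together and handed the job in at about 28.5 s of the 72 s; no verdict was given.

**Filters:** I pushed each panel down until it stopped hard at the height calculated for the slot bottom. The long one took 63 N and the short one 43 N on the final confirming press. The later top view matched the long panel's home outline. I did not check the short panel against its outline after release, only that its tab was seen low in the unit.

**Cover:** I gripped the rib by its ends, tilted the cover on the clip top, slid the tongue under the lip and pressed until it snapped.
- **Pressing:** it stopped hard, with 35 N moving it no further.
- **Pulling:** a 22 N pull moved it only about 2 mm, so the clip holds.
- **Position:** the last top view shows the rib on its predicted outline, with the lip and clip over the edges.

**Checks that failed or disagreed:**
- **Final numeric fits:** the edge fits of the seated cover were unusable. The arm blocked the side view, and the top view is white on white. Flatness therefore rests on the force checks and the picture.
- **Unit position:** an early side-camera fit put the unit 13 mm away in y. I rejected it because the lip and base edges agreed with the top view to 1–2 mm.
- **Cover in the grip:** the cover slipped about 1.3 mm in the gripper during the press.

I planned the moves to keep clear of the bottle, jar and tip boxes and felt no unexpected contact. I did not re-measure their positions at the end.

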